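# Serve the red chocolate from the two-lane dispenser

## Task

A red and a blue foil-wrapped chocolate wait behind the two gates of the dispenser on the worktop. With the fingertips push the post of the sliding cup sideways until the cup stands fully under the lane that holds the red chocolate, then press down that lane's black lever pad so that its gate lifts and the red chocolate rolls into the cup, and let the lever come back up. Leave the blue chocolate behind its gate and its lever unpressed, do not touch the chocolates or pick anything up, and leave the other things on the worktop where they are.

Things in the scene. Friction and masses are not known exactly. Their poses are not given: they have to be found in the camera images.
- dispenser: Fixed wooden two-lane dispenser, 215x184x135 mm. Origin on the worktop under the lever axle; -x points to its front (roughly the robot), +y to its left lane, z up. Lanes at y = +45 (left) and -45 mm (right), 34 mm wide, walls 15 mm high, sloping 8 degrees down to the front. Gates (two steel bars) at x = +60, press pads at x = -95, cup at x = -54, push post at x = -150 mm.
- left_lane_exit (a point): Middle of the front lip of the left lane's floor, 50 mm above the worktop, 20 mm in front of the lever axle. The lane's gate rises straight up 65 mm per rad of its lever.
- right_lane_exit (a point): The same for the right lane.
- left_pad (a point): Centre of the top face of the left lane's black press pad (36 mm wide in y, 30 mm in x, 10 mm thick) on the front end of the left lever; 121 mm above the worktop at rest, about 84 mm fully pressed. It swings about an axle along the dispenser's y axis, 95 mm behind the pad, 115 mm high.
- right_pad (a point): The same on the right lane's lever (90 mm from the left pad).
- left_lever (a joint): Angle of the left lever (rad): 0 at rest with the gate down, grows as the pad is pressed, stop at 0.42. A chocolate can pass under the gate from about 0.33. A spring brings it back; force at the pad about 3 N at the start, 6 N at the stop.
- right_lever (a joint): The same for the right lever.
- cup_slide (a joint): Position (m) of the sliding steel cup along the dispenser's y axis: +0.045 at its left stop (cup exactly under the left lane), -0.045 at its right stop (under the right lane), near 0 at the start. Stays where it is left; moves with about 1 N.
- post (a point): Point on the upright steel post (12 mm diameter, standing from 13 to 93 mm above the worktop, the last 10 mm being a black 18 mm knob cap) that is fixed to the cup slide, 96 mm in front of the cup's centre; the point is on the post's axis, 70 mm above the worktop. It moves with the cup. Axes as the dispenser's.
- cup_floor (a point): Centre of the inner floor of the round steel cup, 20 mm above the worktop; cup 64 mm wide outside at the rim, wall 3 mm, rim 50 mm above the worktop.
- red_chocolate_center (a point): Centre of the red foil chocolate, a ball 28 mm in diameter, 20 g. At the start it waits behind one of the two gates, about 77 mm behind the lever axle and 78 mm above the worktop; left or right lane varies.
- blue_chocolate_center (a point): Centre of the blue foil chocolate, the same ball in the other lane.
- red_chocolate: The red chocolate itself (origin inside the ball; it turns as it rolls).
- blue_chocolate: The blue chocolate itself.
- lemon: Loose yellow lemon, 83x58x58 mm, lying to the left; origin under its centre. Leave alone.
- espresso_cup: Loose white espresso cup, 64x91x50 mm, to the left; origin under its centre. Leave alone.
- salt: Loose salt shaker with grey top, 44x44x90 mm, to the right; origin under its centre. Leave alone.
- jug: Loose grey milk jug, 70x96x89 mm, to the right; origin under its centre. Leave alone.

How it is judged:
By the outcome, as a careful person would: the job done as asked, in the order asked, and still so for the second after the job is handed in, with the robot touching nothing.
It also fails if it takes over 40 s, if anything falls off the work surface, if the arm or the gripper's body presses on something with over 40 N, if the wrist force passes 120 N, or if a joint passes its speed limit or range.

## Robot

A 6-joint arm with a two-finger parallel gripper is mounted at the origin on a cart in front of the work surface, level with it; the furniture and walls round the work are solid. World frame = base frame: x ahead of the robot, y to its left, z up, the work surface at z = 0. Lengths are in m, angles in rad, forces in N, time in s.
With the tool pointing down it reaches from about 0.375 to 0.825 m from the base axis. Payload 5.5 kg.
Tool frame: the origin (TCP) lies at the very end of the fingers, on their centre line; the grasp point (between the pads) lies 19 mm behind it; x points along the fingers, y is the direction in which the jaws open and shut, and the axes are right-handed (so a half turn about x gives the same grasp; the last joint's range is limited). The gripper opens to 85 mm and grips with 20 to 120 N. Pads are 22 mm wide; open, the fingers measure 114 mm over their backs; the gripper's body (76 mm by 85 mm) begins 54 mm behind the grasp point. The pads swing forward as they close: fully open they stand 13 mm farther back than shut.
Start: joints at [1.335, 0.314, -0.047, 1.21, 0, 1.571], TCP at [0.14, 0.583, 0.231] pointing down, gripper open.
Joint ranges: [-2.67, 2.67], [-0.69, 1.73], [-1.03, 1.25], [-2.08, 2.16], [-1.42, 1.45], [-3.14, 3.14]. Speed limits (rad/s): [2.39, 2.39, 3.01, 3.14, 3.14, 3.14].

## Interface

Orientations are given as a unit quaternion [w, x, y, z].
In Python, from cell import readout, viewer, env gives the robot as it stands. The module is installed in compiled form; this text tells all that it offers.
- The arm moves only by the shell command python3 -m inch 'ROWS'. ROWS is JSON, a list that holds one entry, the list of rows, each a list of 5 numbers: the closure, from -1 (fully open) to 1 (shut), so that 0 is half open, then the shift along the world's x, y, z in cm, then the turn about the world's z in degrees. In form: [[[hand, tx, ty, tz, twist], ...]]. A call has exactly 10 rows; each row shifts and turns the commanded pose from where the row before left it; what a row does not reach is not made up. A row lasts 1/10 s, in which the tool goes at most 50 mm and 8.59 degrees, less where a joint would pass 70% of its speed; a pose out of reach is approached as far as the arm can. A call with a gripper value outside its range is refused whole. The fingers move at their own pace and stop on an object; the grip force is fixed at half the most. Time passes only in rows, so rows that do not move let the fingers close, or fill a call up. It gives the time, the measured TCP pose, the force and the opening at its end, in the units of the state.
- readout.get_obs(): the state, without advancing time (a new reading comes with each control period).
- viewer.grab_frame(name): name is "side" or "top"; returns the picture (384x512x3 uint8, red, green, blue); there is no depth.
- viewer.camera_params(name): a dict with "mtx" (3x3 intrinsics, pixels), "T" (4x4, takes a point from camera to world coordinates). Camera axes: x right, y down, z forward; pixel columns grow to the right and rows downward; lengths in m; the calibration is good to about 2 mm. A picture is of the moment at which its call begins. camera_params takes no time and is no camera call.
- env.finish_job(): hands the job in, once; it reports no verdict.
The state is a dict: "time_s": time; "joint_positions": joint angles; "joint_vel": joint speeds; "tau": joint torques, N m; "tcp_pos": TCP position; "tcp_rot": TCP orientation; "wrist_force": force on the tool from outside, world axes, zero at the start; "ft_torque": the same for the moment, N m; "gripper_width": opening from 0.0 (shut) to 1.0 (fully open).
Only numpy, scipy, OpenCV 4.12 (cv2) and the standard library are available. Lean on these libraries where they do the work, as an engineer would, in place of code of your own. Each camera call takes 0.05 s, during which the arm holds its last target.

## Working session

There is one attempt and no reset: what is moved stays moved. The work goes in short steps, Python scripts to look and compute and a shell command to move; the robot and the scene stay as the last step left them, time stands still between calls to the robot, and variables do not carry over. Pictures are saved under pics/ and viewed, and the job is handed in when it is done.

```bash
mkdir -p pics; python3 - <<'E'
from cell import readout, viewer
import cv2
print(readout.get_obs())
for n in ("side","top"):
    p=viewer.camera_params(n); print(n,p["mtx"],p["T"])
    f=viewer.grab_frame(n); cv2.imwrite(f"pics/{n}0.png",f[:,:,::-1])
E
```

```text
{'time_s': 0.0, 'joint_positions': array([ 1.33502094e+00,  3.14244071e-01, -4.80700908e-02,  1.21019310e+00,
        2.10177994e-06,  1.57077392e+00]), 'joint_vel': array([ 0.00048523,  0.00127556, -0.00078913, -0.0010242 ,  0.00146299,
       -0.00111152]), 'tau': array([ 3.88032131e-04, -5.39580524e+01,  3.39757311e+01,  1.91709021e-02,
        1.62946831e-04, -5.18159851e-06]), 'tcp_pos': array([0.14002381, 0.58284372, 0.23042768]), 'tcp_rot': array([ 0.70212774,  0.08255772,  0.70227152, -0.08375897]), 'wrist_force': array([-0.04076386,  0.31444608, -0.3759772 ]), 'ft_torque': array([-0.01310022, -0.01805281,  0.01698791]), 'gripper_width': 1.000634847731811}
side [[382.00089022   0.         258.86975132]
 [  0.         382.00089022 187.60691646]
 [  0.           0.           1.        ]] [[ 0.87567712 -0.2333261   0.42278661 -0.06040376]
 [-0.48247304 -0.45942041  0.74575643 -1.08385609]
 [ 0.02023236 -0.85702498 -0.5148775   0.86246024]
 [ 0.          0.          0.          1.        ]]
top [[395.77132464   0.         259.8791798 ]
 [  0.         395.77132464 190.35103143]
 [  0.           0.           1.        ]] [[ 1.31746339e-03 -9.91112483e-01  1.33019963e-01  3.38835861e-01]
 [-9.99920648e-01  3.60879856e-04  1.25923308e-02  1.50179888e-03]
 [-1.25284205e-02 -1.33025998e-01 -9.91033361e-01  1.55486154e+00]
 [ 0.00000000e+00  0.00000000e+00  0.00000000e+00  1.00000000e+00]]
```

View pics/side0.png

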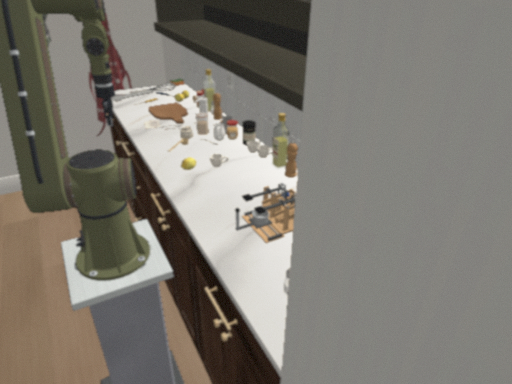

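View pics/top0.png

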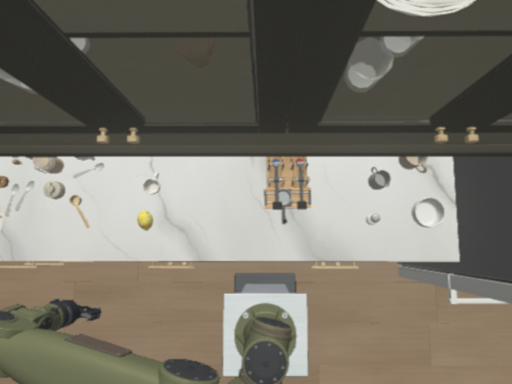

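```bash
python3 - <<'E'
import cv2
t=cv2.imread("pics/top0.png")[100:300,150:400]; cv2.imwrite("pics/topc.png",cv2.resize(t,None,fx=3,fy=3,interpolation=2))
t=cv2.imread("pics/side0.png")[130:310,200:400]; cv2.imwrite("pics/sidec.png",cv2.resize(t,None,fx=3,fy=3,interpolation=2))
E
```

```text
(no output)
```

View pics/topc.png

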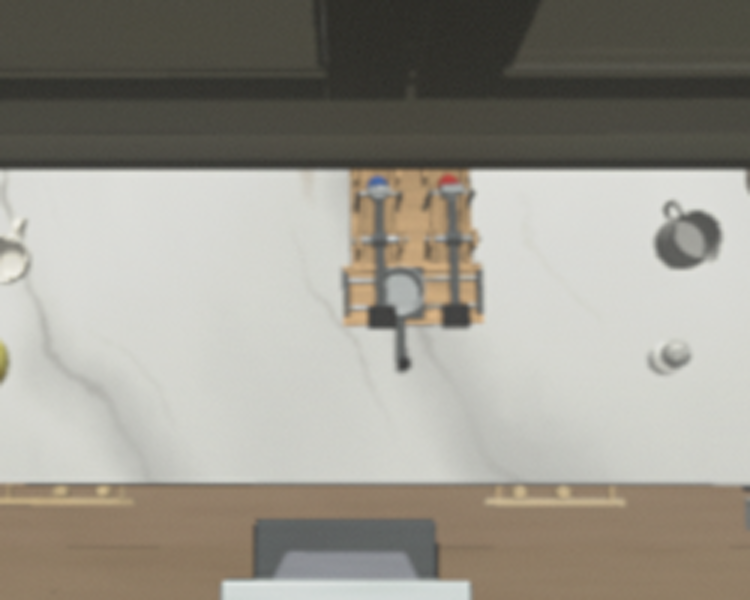

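View pics/sidec.png

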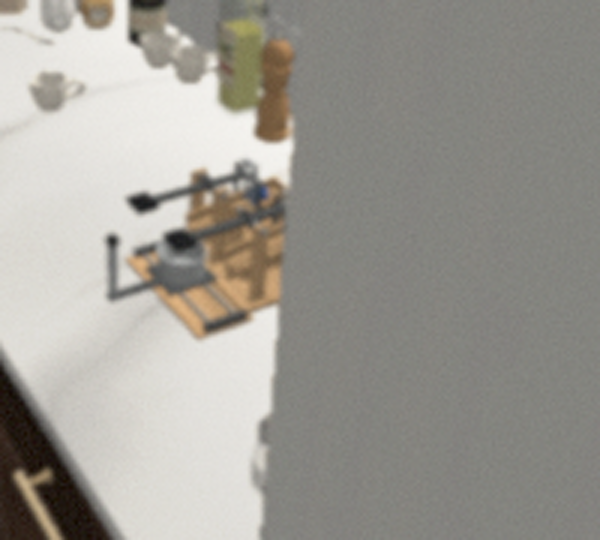

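The red chocolate is in the right lane: top crop about (449,183), with blue at (378,186). In the top crop the pads are at (382,317) and (456,316), and the knob at (403,364). In the side crop the knob is at (113,240) and the pads at (143,202) and (181,240). Next I triangulate these points.

```bash
cat > h.py <<'E'
from cell import viewer
import numpy as np
def ray(n,uv):
    p=viewer.camera_params(n);T=p["T"];d=T[:3,:3]@np.linalg.solve(p["mtx"],[uv[0],uv[1],1.]);return T[:3,3],d/np.linalg.norm(d)
def tri(a,b):
    A=np.zeros((3,3));c=np.zeros(3);rs=[ray("top",a),ray("side",b)]
    for o,d in rs:
        M=np.eye(3)-np.outer(d,d);A+=M;c+=M@o
    x=np.linalg.solve(A,c);return x.round(4),[round(float(np.linalg.norm((np.eye(3)-np.outer(d,d))@(x-o))),4) for o,d in rs]
def atz(n,uv,z):
    o,d=ray(n,uv);return (o+d*(z-o[2])/d[2]).round(4)
def tc(u,v): return ((u+.5)/3-.5+150,(v+.5)/3-.5+100)
def sc(u,v): return ((u+.5)/3-.5+200,(v+.5)/3-.5+130)
E
python3 - <<'E'
from h import *
for n,a,b,z in [("knob",(403,363),(113,240),.09),("Lpad",(382,317),(143,202),.118),("Rpad",(456,315),(181,240),.118)]:
    print(n,tri(tc(*a),sc(*b)),atz("top",tc(*a),z),atz("side",sc(*b),z))
for n,a,z in [("blue",(378,188),.078),("red",(449,185),.078),("cup",(402,293),.05),("salt",(675,353),.09),("baseFL",(343,325),.012),("baseFR",(484,322),.012)]: print(n,atz("top",tc(*a),z))
E
```

```text
knob (array([ 0.425 , -0.0701,  0.0951]), [0.0031, 0.0031]) [ 0.4224 -0.0691  0.09  ] [ 0.4313 -0.0643  0.09  ]
Lpad (array([ 0.479 , -0.0438,  0.1179]), [0.0026, 0.0026]) [ 0.4766 -0.0427  0.118 ] [ 0.4815 -0.0446  0.118 ]
Rpad (array([ 0.4817, -0.1338,  0.1161]), [0.0027, 0.0027]) [ 0.4791 -0.1325  0.118 ] [ 0.483  -0.1369  0.118 ]
blue [ 0.6445 -0.0396  0.078 ]
red [ 0.6482 -0.1294  0.078 ]
cup [ 0.5138 -0.0704  0.05  ]
salt [ 0.4349 -0.4033  0.09  ]
baseFL [0.4763 0.0049 0.012 ]
baseFR [ 0.4803 -0.1786  0.012 ]
```

Triangulated heights come out at 95, 118 and 116 mm, the pad spacing is 90 mm, and the yaw is about +2°, so the measurements hold together. The slide is at about +18 mm, so it needs to go about 63 mm toward -y to the right stop. First I move left of the post, high up, with the fingers shut.

```bash
python3 -m inch '[[[1,1.9,-4.1,0,5],[1,1.9,-4.1,0,5],[1,1.9,-4.1,0,5],[1,1.9,-4.1,0,0],[1,1.9,-4.1,0,0],[1,1.9,-4.1,0,0],[1,1.9,-4.1,0,0],[1,1.9,-4.1,0,0],[1,1.9,-4.1,0,0],[1,1.9,-4.1,0,0]]]'
```

```text
time_s: 1.1
tcp_pos: [0.3303, 0.1716, 0.2312]
tcp_rot: [0.707, -0.009, 0.707, 0.009]
wrist_force: [0.9, 1.4, -0.3]
gripper_width: 0.0
```

```bash
python3 -m inch '[[[1,1.8,-4,0,0],[1,1.8,-4,0,0],[1,1.8,-4,0,0],[1,1.8,-4,0,0],[1,1.8,-4,0,0],[1,0,0,-4,0],[1,0,0,-4,0],[1,0,0,-3,0],[1,0,0,0,0],[1,0,0,0,0]]]'
python3 - <<'E'
from cell import viewer
import cv2
for n,(a,b,c,d) in (("side",(130,310,200,400)),("top",(130,290,200,380))):
    f=viewer.grab_frame(n)[a:b,c:d,::-1]; cv2.imwrite(f"pics/{n}1.png",cv2.resize(f,None,fx=3,fy=3,interpolation=2))
E
```

```text
time_s: 2.1
tcp_pos: [0.4197, -0.0266, 0.1215]
tcp_rot: [0.707, -0.009, 0.708, 0.009]
wrist_force: [0.3, -0.4, 0.6]
gripper_width: 0.002
```

View pics/side1.png

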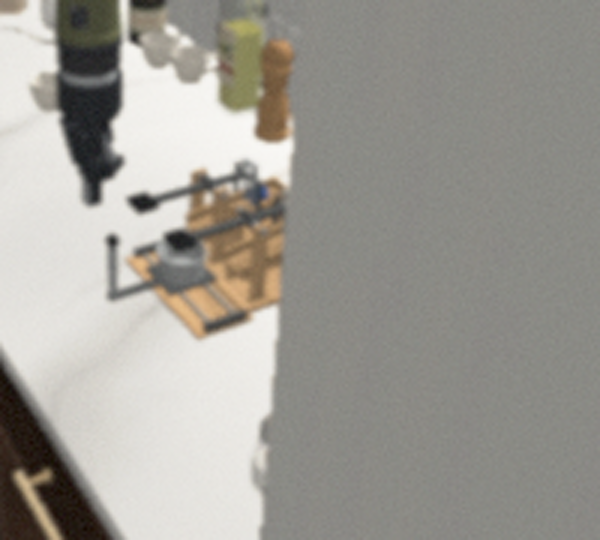

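View pics/top1.png

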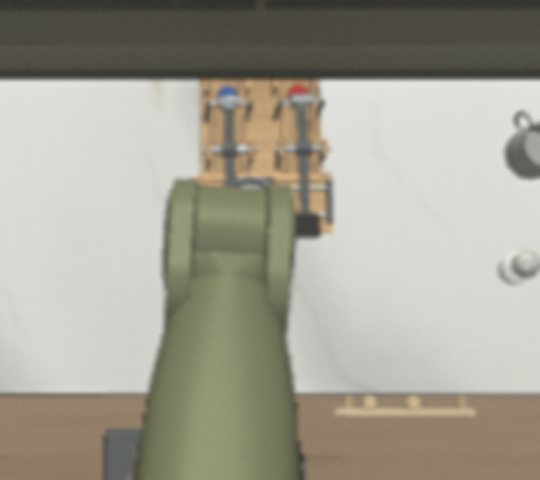

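Side crop: the fingertip is at (91,203), left of the knob at (113,240) and clear of the left pad. Now I go down and start the push.

```bash
python3 -m inch '[[[1,0,0,-2.5,0],[1,0,0,-2.5,0],[1,0,0,0,0],[1,0,-0.8,0,0],[1,0,-0.8,0,0],[1,0,-0.8,0,0],[1,0,-0.8,0,0],[1,0,-0.8,0,0],[1,0,0,0,0],[1,0,0,0,0]]]'
python3 - <<'E'
from cell import viewer
import cv2
for n,(a,b,c,d) in (("side",(130,310,200,400)),):
    f=viewer.grab_frame(n)[a:b,c:d,::-1]; cv2.imwrite(f"pics/{n}2.png",cv2.resize(f,None,fx=3,fy=3,interpolation=2))
E
```

```text
time_s: 3.2
tcp_pos: [0.4199, -0.067, 0.0712]
tcp_rot: [0.707, -0.009, 0.707, 0.009]
wrist_force: [1.1, 0.1, -0.2]
gripper_width: -0.003
```

View pics/side2.png

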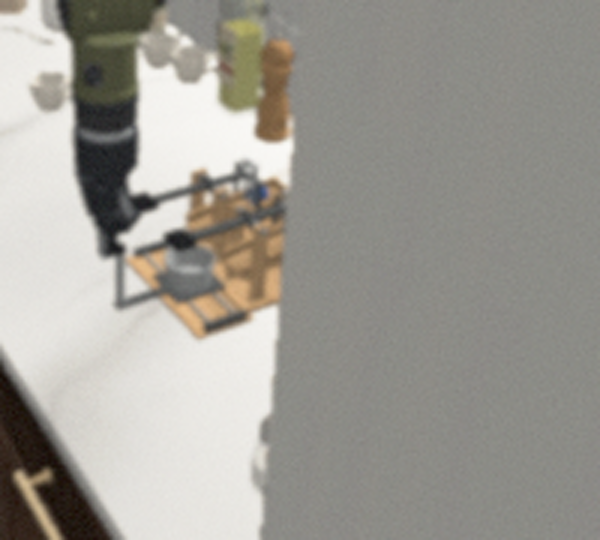

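The post has moved; its foot went from (112,297) to (121,304). I keep pushing.

```bash
python3 -m inch '[[[1,0,-0.8,0,0],[1,0,-0.8,0,0],[1,0,-0.8,0,0],[1,0,-0.8,0,0],[1,0,-0.3,0,0],[1,0,-0.3,0,0],[1,0,-0.2,0,0],[1,0,0,0,0],[1,0,0,0,0],[1,0,0,0,0]]]'
```

```text
time_s: 4.25
tcp_pos: [0.4201, -0.1066, 0.0713]
tcp_rot: [0.707, -0.009, 0.707, 0.009]
wrist_force: [-0.1, 0.2, 0.6]
gripper_width: 0.001
```

```bash
python3 -m inch '[[[1,0,-0.2,0,0],[1,0,-0.2,0,0],[1,0,0,0,0],[1,0,0,0,0],[1,0,0,0,0],[1,0,0,0,0],[1,0,0,0,0],[1,0,0,0,0],[1,0,0,0,0],[1,0,0,0,0]]]'
python3 - <<'E'
from cell import viewer
import cv2
for n,(a,b,c,d) in (("side",(130,310,200,400)),):
    f=viewer.grab_frame(n)[a:b,c:d,::-1]; cv2.imwrite(f"pics/{n}3.png",cv2.resize(f,None,fx=3,fy=3,interpolation=2))
E
```

```text
time_s: 5.25
tcp_pos: [0.4202, -0.1106, 0.0713]
tcp_rot: [0.707, -0.009, 0.707, 0.009]
wrist_force: [-0.3, 0.2, 0.5]
gripper_width: 0.002
```

View pics/side3.png

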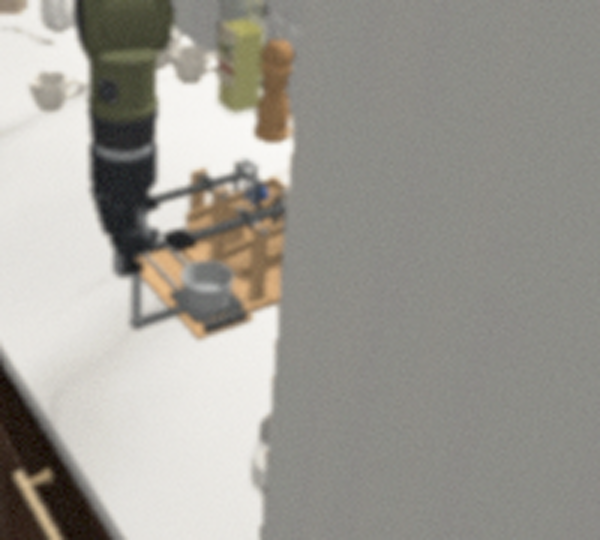

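The post foot is now at (137,325) and there's no stop force yet. I go further in 2 mm steps.

```bash
python3 -m inch '[[[1,0,-0.2,0,0],[1,0,0,0,0],[1,0,0,0,0],[1,0,-0.2,0,0],[1,0,0,0,0],[1,0,0,0,0],[1,0,0,0,0],[1,0,0,0,0],[1,0,0,0,0],[1,0,0,0,0]]]'
```

```text
time_s: 6.3
tcp_pos: [0.4202, -0.1132, 0.0713]
tcp_rot: [0.707, -0.008, 0.707, 0.011]
wrist_force: [-1.1, 6.1, 1.1]
gripper_width: 0.002
```

```bash
python3 -m inch '[[[1,0,-0.2,0,0],[1,0,0,0,0],[1,0,0,0,0],[1,0,0,0,0],[1,0,0,0,0],[1,0,0,0,0],[1,0,0,0,0],[1,0,0,0,0],[1,0,0,0,0],[1,0,0,0,0]]]'
python3 - <<'E'
from cell import viewer
import cv2
for n,(a,b,c,d) in (("side",(130,310,200,400)),):
    f=viewer.grab_frame(n)[a:b,c:d,::-1]; cv2.imwrite(f"pics/{n}4.png",cv2.resize(f,None,fx=3,fy=3,interpolation=2))
E
```

```text
time_s: 7.3
tcp_pos: [0.4201, -0.1134, 0.0713]
tcp_rot: [0.707, -0.007, 0.707, 0.012]
wrist_force: [-0.0, 12.6, 2.7]
gripper_width: -0.002
```

View pics/side4.png

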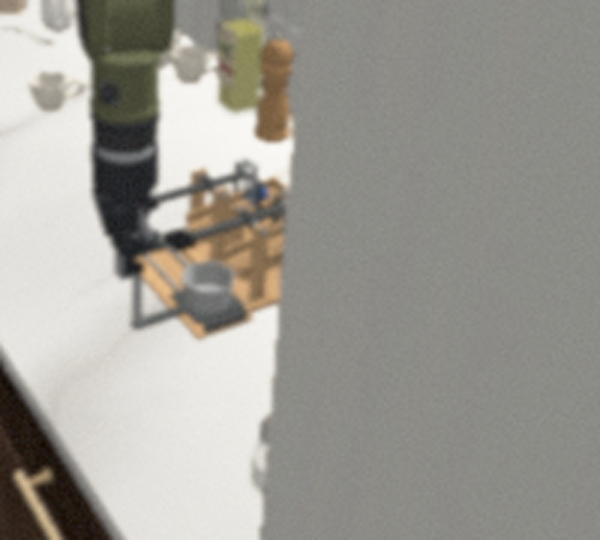

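At the right stop: force is 12.6 N with no further motion. I back off, go up, and move over the right pad.

```bash
python3 -m inch '[[[1,0,0.6,0,0],[1,0,0.6,0,0],[1,0,0,3,0],[1,0,0,3,0],[1,0,0,3,0],[1,2.8,-1.4,0,0],[1,2.8,-1.4,0,0],[1,0,0,0,0],[1,0,0,0,0],[1,0,0,0,0]]]'
python3 - <<'E'
from cell import viewer
import cv2
for n,(a,b,c,d) in (("side",(130,310,200,400)),):
    f=viewer.grab_frame(n)[a:b,c:d,::-1]; cv2.imwrite(f"pics/{n}5.png",cv2.resize(f,None,fx=3,fy=3,interpolation=2))
E
```

```text
time_s: 8.35
tcp_pos: [0.475, -0.1322, 0.1608]
tcp_rot: [0.706, -0.009, 0.708, 0.009]
wrist_force: [-1.1, -0.1, 0.0]
gripper_width: -0.001
```

View pics/side5.png

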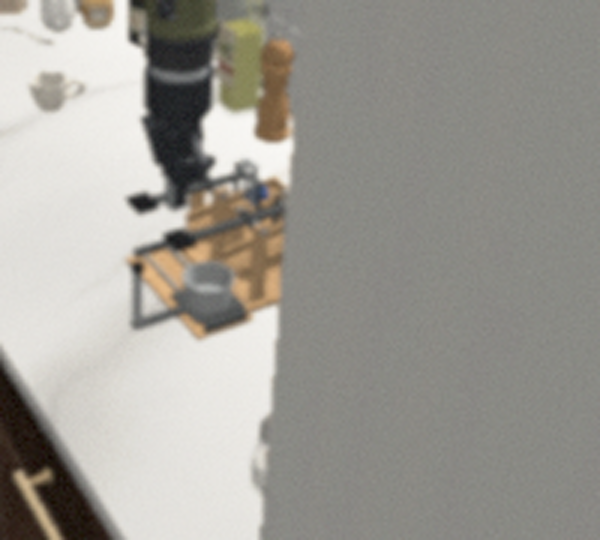

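The cup stays at the right stop, with the knob at side crop (138,267). The tip at (176,202) sits above the right pad at (181,240). Now I press.

```bash
python3 -c "
from h import *
print(atz('side',sc(138,267),.09))"
python3 -m inch '[[[1,0,0,-1.8,0],[1,0,0,-1.8,0],[1,0,0,-0.6,0],[1,0,0,-0.6,0],[1,0,0,-0.6,0],[1,0,0,-0.6,0],[1,0,0,-0.6,0],[1,0,0,-0.6,0],[1,0,0,-0.3,0],[1,0,0,0,0]]]'
python3 - <<'E'
from cell import viewer
import cv2
for n,(a,b,c,d) in (("side",(130,310,200,400)),("top",(130,290,200,380))):
    f=viewer.grab_frame(n)[a:b,c:d,::-1]; cv2.imwrite(f"pics/{n}6.png",cv2.resize(f,None,fx=3,fy=3,interpolation=2))
E
```

```text
[ 0.4326 -0.1269  0.09  ]
time_s: 9.4
tcp_pos: [0.4783, -0.1328, 0.0868]
tcp_rot: [0.708, -0.009, 0.706, 0.009]
wrist_force: [0.1, 0.8, 5.2]
gripper_width: -0.002
```

View pics/side6.png

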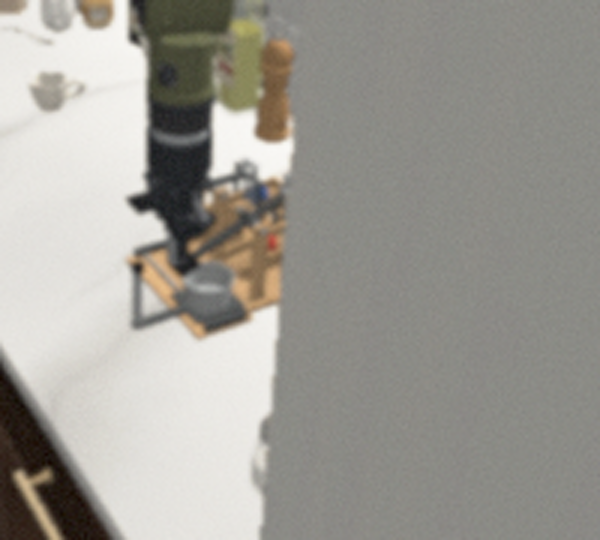

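View pics/top6.png

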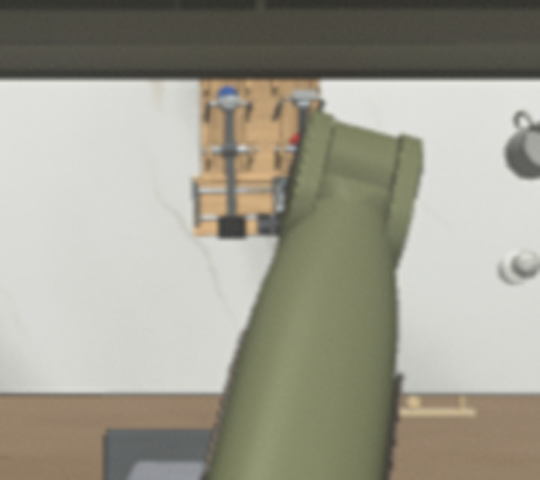

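The red ball has been released and is rolling: side crop (272,242), top crop (295,139). I hold the lever down.

```bash
python3 -m inch '[[[1,0,0,0,0],[1,0,0,0,0],[1,0,0,0,0],[1,0,0,0,0],[1,0,0,0,0],[1,0,0,0,0],[1,0,0,0,0],[1,0,0,0,0],[1,0,0,0,0],[1,0,0,0,0]]]'
python3 - <<'E'
from cell import viewer
import cv2
for n,(a,b,c,d) in (("side",(130,310,200,400)),):
    f=viewer.grab_frame(n)[a:b,c:d,::-1]; cv2.imwrite(f"pics/{n}7.png",cv2.resize(f,None,fx=3,fy=3,interpolation=2))
E
```

```text
time_s: 10.5
tcp_pos: [0.4782, -0.1328, 0.0871]
tcp_rot: [0.708, -0.009, 0.706, 0.009]
wrist_force: [0.2, 2.5, 7.0]
gripper_width: 0.004
```

View pics/side7.png

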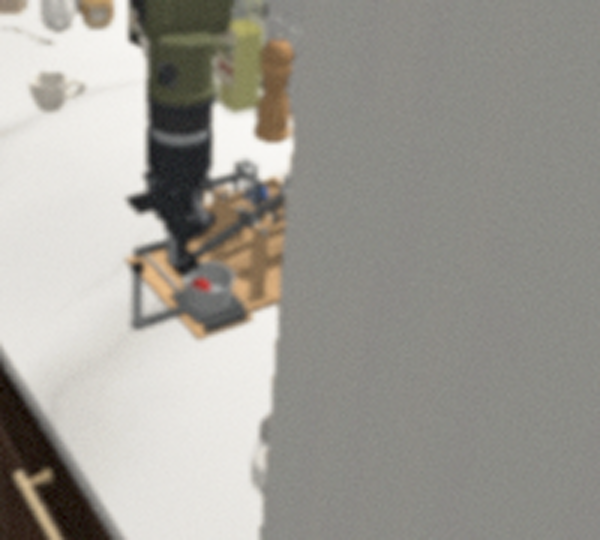

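The red ball is in the cup, at side crop (202,285). Next I release the lever gently and retreat upward and to the right.

```bash
python3 -m inch '[[[1,0,0,1,0],[1,0,0,1,0],[1,0,0,1,0],[1,0,0,1,0],[1,0,0,2,0],[1,0,0,3,0],[1,0,0,4,0],[1,0,-4,0,0],[1,0,-4,0,0],[1,0,-4,0,0]]]'
python3 -m inch '[[[1,0,-4,0,0],[1,0,-4,0,0],[1,0,-3,0,0],[1,0,0,0,0],[1,0,0,0,0],[1,0,0,0,0],[1,0,0,0,0],[1,0,0,0,0],[1,0,0,0,0],[1,0,0,0,0]]]'
python3 - <<'E'
from cell import viewer
import cv2
for n,(a,b,c,d) in (("side",(130,310,200,400)),("top",(130,290,200,380))):
    f=viewer.grab_frame(n)[a:b,c:d,::-1]; cv2.imwrite(f"pics/{n}8.png",cv2.resize(f,None,fx=3,fy=3,interpolation=2))
E
```

```text
time_s: 11.55
tcp_pos: [0.4772, -0.2541, 0.2177]
tcp_rot: [0.708, -0.01, 0.706, 0.009]
wrist_force: [0.2, 0.2, -0.6]
gripper_width: 0.002
time_s: 12.55
tcp_pos: [0.4763, -0.3622, 0.2164]
tcp_rot: [0.707, -0.009, 0.707, 0.009]
wrist_force: [-0.3, 0.2, 0.3]
gripper_width: -0.001
```

View pics/side8.png

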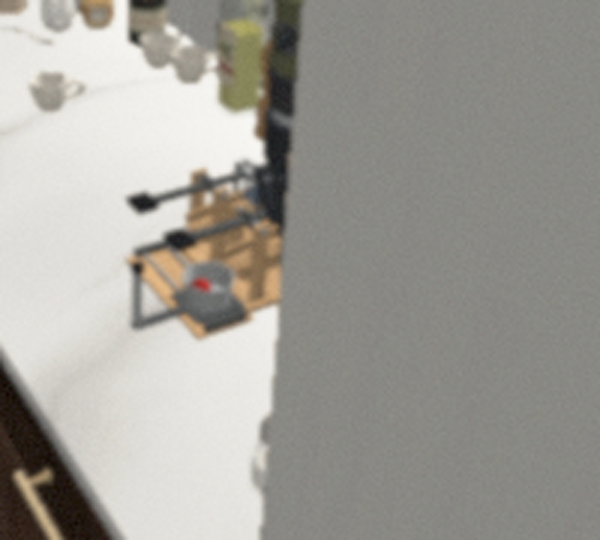

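View pics/top8.png

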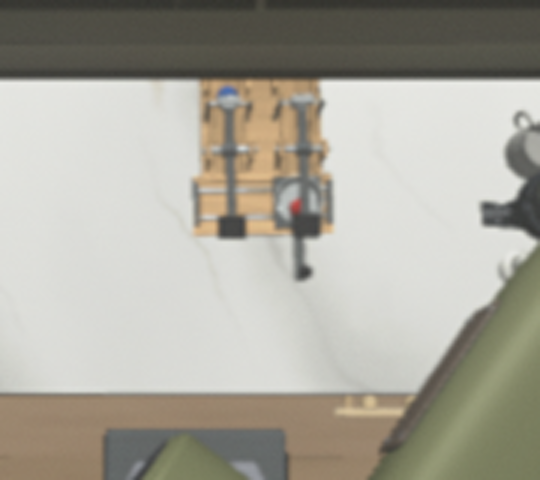

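The red ball is in the cup under the right lane (top crop (296,206)) and blue is still behind its gate at (228,92). Both pads are level, and the arm touches nothing.

```bash
python3 -c "
from cell import env
print(env.finish_job())"
```

```text
the job is handed in; nothing more can be done
None
```

The red chocolate is in the cup and the job is handed in, at about 12.6 s on the robot's clock.

- **Cup:** Red was in the right lane. I pushed the post to the right stop with the shut fingers. At the stop the force rose to 12.6 N with no further motion.
- **Lever:** I then pressed the right pad to about 87 mm height with about 5–7 N. Red rolled into the cup, and I let the lever back up slowly.
- **Last checks:** The final pictures show red in the cup under the right lane, blue still behind its gate, and both pads back at rest height. The wrist force was near zero.
- **Other objects:** The espresso cup looked unmoved. The jug and salt shaker were partly hidden by the arm in the last top view and the lemon was out of frame. I did not check these three fully, but no move went near the lemon, and the tool passed near the salt shaker and jug only at about 0.22 m height.
- **Disagreement:** The two cameras differed by up to about 9 mm (5–6 mm after triangulation), and the cup started about 18 mm left of centre rather than near 0. Neither affected the result.

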